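Clamp a chopping board that came apart at its glue joint

TASK

The small chopping board has come apart along a glue joint and the glue is already on. Lift the one-hand bar clamp over, stand it on its feet square across the middle of the board with one jaw on either side, and pump its trigger (do not push the jaw along by hand) until the far jaw touches and the joint is drawn fully closed, pressed firmly but not crushed: about 20 to 60 N. Finish still holding the trigger squeezed at that pressure, nothing put down or let go, with the other things on the worktop left where they are.

Things in the scene. Friction and masses are not known exactly. Their poses are not given: they have to be found in the camera images.
- clamp: one-hand ratchet bar clamp, black, toothed steel bar, 0.6 kg, standing on smooth feet. Origin on the worktop under the grip; x along the bar to the far jaw, z up. Fixed pistol grip 26 mm wide, flat back face at x = -36 mm, front -14, z 60 to 126. Housing x -40 to 20, y +-17, top z 65. Near base x -56 to 24, y +-22. Bar tail z 44 to 54, to x = -56, more when closed
- trigger: the clamp's trigger: black lever in front of the grip, 22 mm wide, z 62 to 120 mm above the feet; origin at its hinge, 8 mm above the feet, x = 10 mm. Squeezed from above between grip back and trigger front, fingers closing along the clamp's x: 63 mm over both at rest, about 38 mm fully squeezed; wider if it stalls on the work. Gripping the clamp so to carry it makes one stroke
- far_jaw: the clamp's bar with the far jaw (28 mm thick, 44 wide, 58 high); its origin is the clamp's when wide open and moves to the clamp's -x as it closes. Each full squeeze and release draws it in about 12 mm (the first 6 to 16), caught by 6 mm teeth. Jaw force is about 1.7 x (grip - 8 N) for grips at z = 95 mm: 28 N at 25 N, 54 N at 40 N; it lasts only while the trigger is squeezed
- trigger_squeeze (a joint): trigger angle: 0 at rest, 0.30 rad fully squeezed against the grip (26 mm of travel at z = 95 mm); a spring returns it, about 3.2 N at the finger at rest and 4.4 N at the end. For a full stroke let it come right back to 0 (open the fingers wide: they close evenly, so the clamp may glide a little between them)
- bar_slide (a joint): how far the far jaw has been drawn in, m: the clear opening between the pads is 0.155 - this value; 0 to 0.015 at the start
- near_pad (a point): middle of the near jaw's pad face (fixed to the grip), 10 mm above the feet
- far_pad (a point): middle of the far jaw's pad face, 10 mm above the feet
- grip_middle (a point): point between grip and trigger where a hand squeezes: x = -5, z = 95 mm in the clamp's frame
- board_main: wider piece of the chopping board, two staves of wood, 170 (x, along the joint) x 66 (y) x 20 mm, 0.2 kg, lying flat and loose; origin at the centre of its underside, z up. The joint is its -y edge
- board_strip: narrower piece of the board, one stave of wood, 170 (x) x 34 (y) x 20 mm, 0.1 kg, loose, lying beside the -y edge of the wider piece with an open joint of 5 to 9 mm; origin at the centre of its underside. The joint is its +y edge. The whole board is 100 mm across when closed
- main_edge (a point): middle of the wider piece's joint edge, 10 mm up
- strip_edge (a point): middle of the narrower piece's joint edge, 10 mm up
- apple: green apple, 75 mm, leave alone
- garlic: garlic bulb, 60 mm, leave alone
- lemon: lemon, 78 mm, leave alone
- glue_bottle: white glue bottle with a pointed nozzle, 52 mm across, 145 mm tall, leave alone
- brush: glue brush with a wooden handle, 140 mm, leave alone
- teaspoon: teaspoon, 130 mm, leave alone
- matchbox: matchbox, 53 mm, leave alone

How it is judged (in metres and radians):
On the way, in this order (a step that is already met when the one before it is completed fails the run):
1. the clamp stands on its feet square across the middle of the board, one jaw on either side, not yet tightened (height (world z) of clamp below 0.012 m and angle between clamp's own z axis and vertical below 0.1 rad and angle between the x axis of clamp and the y axis of board_main, either way round below 0.14 rad and x of near_pad in the frame of board_main between -0.03 and 0.03 m and ((y of near_pad in the frame of board_main above 0.029 m and y of far_pad in the frame of board_main below -0.063 m) or (y of near_pad in the frame of board_main below -0.063 m and y of far_pad in the frame of board_main above 0.029 m)) and contact force between board_main and board_strip below 5 N), for 0.2 s.
2. the trigger has drawn the far jaw against the board and presses the joint (height (world z) of clamp below 0.012 m and angle between clamp's own z axis and vertical below 0.1 rad and angle between the x axis of clamp and the y axis of board_main, either way round below 0.14 rad and x of near_pad in the frame of board_main between -0.03 and 0.03 m and contact force between board_main and board_strip above 10 N and contact force between the fingers and trigger above 3 N and (contact force between far_jaw and board_strip above 8 N or contact force between far_jaw and board_main above 8 N)), for 0.2 s.
At the end, for the whole second after the job is handed in: The clamp stands on the worktop square across the board (within 8 degrees, within 30 mm of its middle), both pieces flat, the joint closed to within 2.5 mm, the far jaw pressing the board and 15 to 70 N across the joint, the fingers still squeezing the trigger (height (world z) of clamp below 0.012 m and angle between clamp's own z axis and vertical below 0.1 rad and angle between the x axis of clamp and the y axis of board_main, either way round below 0.14 rad and x of near_pad in the frame of board_main between -0.03 and 0.03 m and contact force between board_main and board_strip between 15 and 70 N and (contact force between far_jaw and board_strip above 10 N or contact force between far_jaw and board_main above 10 N) and contact force between the fingers and trigger above 4 N and value of joint trigger_squeeze above 0.01 rad and y of strip_edge in the frame of board_main above -0.0355 m and x of strip_edge in the frame of board_main between -0.012 and 0.012 m and angle between each of board_main, board_strip's own z axis and vertical below 0.08 rad); the arm keeps its last pose, push and grip.
It fails at once if the board is crushed: more than 80 N across the joint or from the far jaw (contact force between any of board_main, far_jaw and board_strip above 80 N or contact force between far_jaw and board_main above 80 N).
It fails at once if the far jaw is pushed by hand instead of pumped (contact force between the fingers and far_jaw above 4 N).
It fails at once if another thing on the worktop is knocked away (distance of any of apple, garlic, lemon, glue_bottle, brush, teaspoon, matchbox from where it was at the start of the episode above 0.03 m).
It also fails if it takes over 54 s, if anything falls off the work surface, if the arm or the gripper's body presses on something with over 40 N, if the wrist force passes 120 N, or if a joint passes its speed limit or range.

ROBOT

A 6-joint arm with a two-finger parallel gripper is mounted at the origin on a cart in front of the work surface, level with it; the furniture and walls round the work are solid. World frame = base frame: x ahead of the robot, y to its left, z up, the work surface at z = 0. Lengths are in mm, angles in rad, forces in N, time in s.
With the tool pointing down it reaches from about 400 to 925 mm from the base axis. Payload 12.5 kg.
Tool frame: the origin (TCP) lies midway between the tips of the shut fingers; the grasp point (between the pads) lies 19 mm behind it (env.pinch_z is the z of the grasp point in the tool frame, in mm); z points along the fingers, y is the line along which they close (so a half turn about z gives the same grasp; the last joint's range is limited). The gripper opens to 95 mm and grips with 3 to 60 N. Pads are 20 mm wide; open, the fingers measure 119 mm over their backs; the gripper's body (75 mm by 180 mm) begins 59 mm behind the grasp point.
Start: joints at [1.083, 0.491, 1.559, -0, 1.092, -0.106], TCP at [232.855, 580.022, 214.661] pointing down, gripper open.
Joint ranges: [-3.1, 3.1], [-0.84, 2.19], [0.05, 2.79], [-1.13, 4.28], [0.06, 2.93], [-2.69, 2.69]. Speed limits (rad/s): [2.22, 2.22, 2.79, 3.14, 3.14, 3.14].

INTERFACE

Orientations are given as [roll, pitch, yaw] about the fixed x, y, z axes, in that order (R = Rz(yaw) Ry(pitch) Rx(roll)).
In Python, from cell import env, eyes gives the robot as it stands.
- The arm moves only by the shell command python3 -m inch 'ROWS'. ROWS is JSON, a list of rows, each a list of 3 entries, a list of its own where there are three numbers: the shift along the tool's x, y, z in units of 60 mm (1.0 is 60 mm), then the turn about the tool's z in units of 5 degrees (1.0 is 5 degrees), then the closure, from -1 (fully open) to 1 (shut). In form: [[[tx, ty, tz], turn, claw], ...]. A call has exactly 10 rows; each row shifts and turns the commanded pose from where the row before left it, along the tool's axes as they then stand; what a row does not reach is not made up. A row lasts 1/8 s, in which the tool goes at most 62.5 mm and 10.7 degrees, less where a joint would pass 70% of its speed; a pose out of reach is approached as far as the arm can. A call is refused whole if a number of a shift passes 1 or a number of a turn 1, either way. A call with a gripper value outside its range is refused whole. The fingers move at their own pace and stop on an object; the grip force is fixed at half the most. Time passes only in rows, so rows that do not move let the fingers close, or fill a call up. It gives the time, the measured TCP pose, the force, the opening and the grip force at its end, in the units of the state.
- env.state(): the state, without advancing time (a new reading comes with each control period).
- eyes.read_camera(name): name is "side" or "top"; returns a dict with "pixels" (384x512x3 uint8, red, green, blue), "fx", "fy", "cx", "cy" (pixels), "distortion" ([k1, k2, p1, p2, k3] as OpenCV has them; the pictures are not rectified), "extrinsics" (4x4, takes a point from world to camera coordinates). Camera axes: x right, y down, z forward; pixel columns grow to the right and rows downward; lengths in mm; the calibration is good to about 2 mm. A picture is of the moment at which its call begins. There is no depth.
- env.job_done(): hands the job in; it is judged then, once.
Trained networks look in a picture, given as the dict that the camera call returned (one of the last four; its "shot" number tells which), for a name from the list of things; names that differ only in an ending like _2 or _b are one class to them, and where a whole thing is asked for, a point or a joint stands for the part that bears it (a point fixed in the world has none). Each returns a list of dicts, best first, with "score" (0 to 1); they miss things now and then, are a little off and sometimes report something else, mostly with a low value. They report only what shows in the picture. A call takes as long as a camera call.
- eyes.boxes_of(name, picture): "centre" ([row, column] in pixels, amid what is visible of it).
- eyes.cut_out(name, picture): "mask" (384x512 bool, what is visible of it) and "centre" ([row, column] in pixels, amid what is visible of it).
- eyes.spot_point(name, picture): "centre" ([row, column] in pixels: a listed point, or the origin of a listed thing).
The state is a dict: "t": time; "joints": joint angles; "qvel": joint speeds; "tau": joint torques, N m; "eef_pos": TCP position; "tcp_rot": TCP orientation; "ft_force": force on the tool from outside, world axes, zero at the start; "moment": the same for the moment, N m; "opening": opening from 0.0 (shut) to 1.0 (fully open); "grip_force": force on a finger pad.
Only numpy, scipy, OpenCV 4.12 (cv2) and the standard library are available. Lean on these libraries where they do the work, as an engineer would, in place of code of your own. Each camera call takes 0.05 s, during which the arm holds its last target. There are 200 camera calls.

## Working session

There is one attempt and no reset: what is moved stays moved. The work goes in short steps, Python scripts to look and compute and a shell command to move; the robot and the scene stay as the last step left them, time stands still between calls to the robot, and variables do not carry over. Pictures are saved under pics/ and viewed, at most 10 in all, crops included, and the job is handed in when it is done.

```bash
ls; mkdir -p pics; python3 - <<'E'
from cell import env, eyes
import cv2
print(env.state())
for n in("side","top"):
    p=eyes.read_camera(n); cv2.imwrite(f"pics/{n}0.png",p["pixels"][:,:,::-1])
    print(n,p["fx"],p["fy"],p["cx"],p["cy"],p["distortion"],p["extrinsics"])
    for o in ["clamp","trigger","far_jaw","near_pad","far_pad","grip_middle","board_main","board_strip","main_edge","strip_edge"]:
        print(o,[( [round(v) for v in d["centre"]],round(d["score"],2)) for d in eyes.spot_point(o,p)[:2]])
E
```

```text
pics
{'t': 0.0, 'joints': array([ 1.08340639e+00,  4.91582997e-01,  1.55943746e+00, -4.18071333e-06,
        1.09170983e+00, -1.05569320e-01]), 'qvel': array([-0.00141679,  0.00067373, -0.00015526, -0.0002228 , -0.00144691,
       -0.00045157]), 'tau': array([-2.79250850e-05, -6.12619114e+01, -2.58198380e+01,  6.92574657e-02,
        4.81156097e-02, -1.01840021e-04]), 'eef_pos': array([232.7304488 , 579.79396476, 214.05131828]), 'tcp_rot': array([-3.14046096e+00, -1.16189335e-04,  2.75977390e+00]), 'ft_force': array([ 0.08507173,  0.61740061, -0.44429206]), 'moment': array([ 0.02411999,  0.00700052, -0.01133307]), 'grip_force': 0.0, 'opening': 1.0000910706755903}
side 427.8545452143942 427.8545452143942 255.92381602513538 186.98093924336067 [-0.03000495  0.          0.          0.          0.        ] [[-9.98801702e-01 -4.42197453e-02 -2.09707773e-02  5.95222876e+02]
 [-1.28242409e-02  6.50002910e-01 -7.59823503e-01  1.84784285e+02]
 [ 4.72302681e-02 -7.58644074e-01 -6.49791098e-01  8.76215854e+02]
 [ 0.00000000e+00  0.00000000e+00  0.00000000e+00  1.00000000e+00]]
clamp [([297, 287]
[... 298 characters left out ...]
9862071055 451.52279862071055 256.0579979545481 185.95710606053157 [0.05425349 0.         0.         0.         0.        ] [[-7.00318011e-04 -9.97808754e-01 -6.61604092e-02 -1.12185851e+02]
 [-9.89952794e-01  1.00466188e-02 -1.41040882e-01  6.42643240e+02]
 [ 1.41396515e-01  6.53969085e-02 -9.87790600e-01  1.01348747e+03]
 [ 0.00000000e+00  0.00000000e+00  0.00000000e+00  1.00000000e+00]]
clamp [([233, 186], 0.56)]
trigger []
far_jaw [([226, 270], 0.4)]
near_pad [([225, 186], 0.55)]
far_pad [([164, 193], 0.69), ([225, 285], 0.33)]
grip_middle [([235, 179], 0.56)]
board_main [([226, 271], 0.95)]
board_strip []
main_edge [([221, 282], 0.89)]
strip_edge [([219, 285], 0.58), ([230, 187], 0.44)]
```

View pics/side0.png

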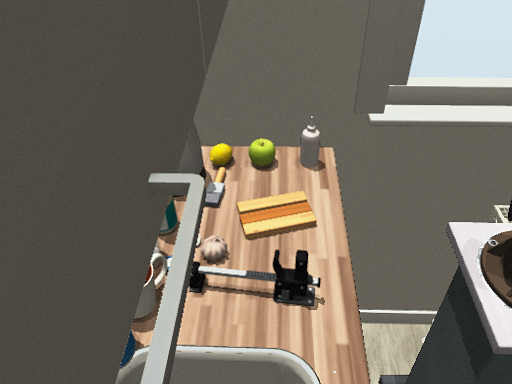

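View pics/top0.png

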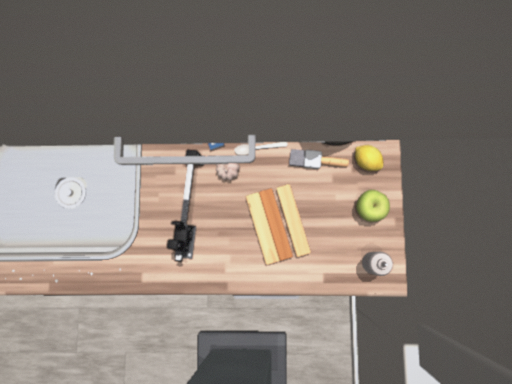

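```bash
cat > h.py <<'E'
from cell import env, eyes
import numpy as np, cv2
def ray(p,rc):
    K=np.array([[p["fx"],0,p["cx"]],[0,p["fy"],p["cy"]],[0,0,1]]);D=np.array(p["distortion"],float)
    u=cv2.undistortPoints(np.array([[[rc[1],rc[0]]]],float),K,D)[0,0]
    E=np.array(p["extrinsics"]);R=E[:3,:3];c=-R.T@E[:3,3]
    d=R.T@np.array([u[0],u[1],1]);return c,d/np.linalg.norm(d)
def onz(p,rc,z):
    c,d=ray(p,rc);return c+d*(z-c[2])/d[2]
def tri(p,a,q,b):
    c1,d1=ray(p,a);c2,d2=ray(q,b)
    s=np.linalg.lstsq(np.c_[d1,-d2],c2-c1,rcond=None)[0]
    x,y=c1+s[0]*d1,c2+s[1]*d2
    return (x+y)/2,np.linalg.norm(x-y)
def proj(p,X):
    E=np.array(p["extrinsics"]);K=np.array([[p["fx"],0,p["cx"]],[0,p["fy"],p["cy"]],[0,0,1]])
    r=cv2.projectPoints(np.array(X,float).reshape(-1,1,3),cv2.Rodrigues(E[:3,:3])[0],E[:3,3],K,np.array(p["distortion"],float))[0][:,0]
    return r[:,::-1]
E
python3 - <<'E'
from h import *
np.set_printoptions(precision=1,suppress=True)
s=eyes.read_camera("side");t=eyes.read_camera("top")
for p in(s,t):print(ray(p,(0,0))[0])
for n,a,b in[("rail corner",(180,200),(157,252)),("rail end?",(181,152),(140,252)),("garlic",(249,214),(170,228)),("grip_mid",(265,287),(235,179))]:
    print(n,*tri(s,a,t,b))
for o in["near_pad","far_pad","main_edge","strip_edge","board_main","grip_middle"]:
    A=eyes.spot_point(o,s);B=eyes.spot_point(o,t)
    if A and B: print(o,*tri(s,A[0]["centre"],t,B[0]["centre"]))
im=[cv2.resize(s["pixels"][180:330,120:340],None,fx=3.6,fy=3.6,interpolation=cv2.INTER_CUBIC),cv2.resize(t["pixels"][130:280,150:330],None,fx=4,fy=4,interpolation=cv2.INTER_CUBIC)]
for i,n in zip(im,("s1","t1")):cv2.imwrite(f"pics/{n}.png",i[:,:,::-1])
E
```

```text
[555.5 570.9 722.2]
[ 492.8 -184.7 1084.3]
rail corner [ 701.9 -113.4  151.2] 26.723328025498187
rail end? [ 770.4 -106.4  149.7] 88.50727256451557
garlic [687.6 -45.7  13.8] 3.6231320972404157
grip_mid [530.2  53.1  85.9] 5.905204615847003
near_pad [556.5  58.   13.6] 2.0416997712263423
far_pad [704.1  42.9  10.2] 9.285825463414811
main_edge [ 560.7 -170.3   19.7] 0.4958410828930434
strip_edge [ 561.3 -190.5   17.7] 1.1582764944606065
grip_middle [533.8  56.   93.6] 7.415896382340522
```

View pics/s1.png

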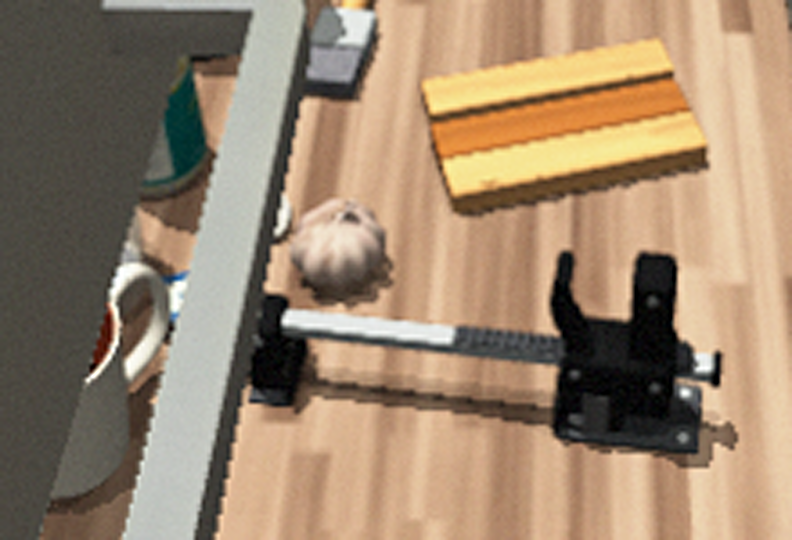

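View pics/t1.png

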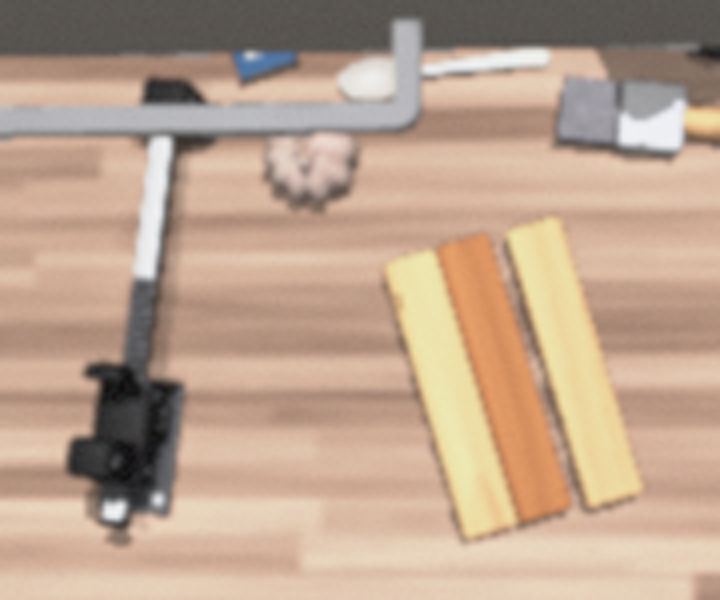

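```bash
python3 - <<'E'
from h import *
np.set_printoptions(precision=1,suppress=True)
s=eyes.read_camera("side");t=eyes.read_camera("top")
S=lambda x,y:(180+y/3.6,120+x/3.6)
T=lambda x,y:(130+y/4,150+x/4)
a,b=onz(t,T(160,140),54),onz(t,T(130,365),54);print("bar top",a,b,np.degrees(np.arctan2(*(a-b)[1::-1])))
a,b=onz(s,S(285,322),52),onz(s,S(555,350),52);print("bar side",a,b,np.degrees(np.arctan2(*(a-b)[1::-1])))
print("grip top",*tri(s,S(656,262),t,T(90,455)), onz(t,T(90,455),126),onz(s,S(656,258),126))
print("trigger top",onz(t,T(103,372),120),onz(s,S(566,258),120))
# rail
for z in(150,200,250,300,350,400):
    X=[onz(t,(160,118),z),onz(t,(160,160),z),onz(t,(160,251),z)]
    print(z,X[1],X[2],proj(s,X).tolist())
hsv=cv2.cvtColor(t["pixels"],cv2.COLOR_RGB2HSV)
for o in["board_main","board_strip"]:
    for p,n in((t,"t"),(s,"s")):
        for d in eyes.cut_out(o,p)[:2]:
            m=d["mask"]; c=max(cv2.findContours(m.astype(np.uint8),0,1)[0],key=cv2.contourArea)
            W=np.array([onz(p,(q[0,1],q[0,0]),20)[:2] for q in c],np.float32)
            r=cv2.minAreaRect(W);print(o,n,round(d["score"],2),r)
for o in["apple","garlic","lemon","glue_bottle","brush","teaspoon","matchbox"]:
    d=eyes.boxes_of(o,t);print(o,onz(t,d[0]["centre"],30) if d else None)
E
```

```text
bar top [691.5  38.8  54. ] [559.8  53.6  54. ] -6.395131517880202
bar side [705.4  41.2  52. ] [557.  56.  52.] -5.678574272086704
grip top [507.1  57.1 126.6] 0.6735120759685655 [507.4  57.3 126. ] [506.6  54.  126. ]
trigger top [551.9  52.9 120. ] [552.   49.9 120. ]
150 [684.7  82.9 150. ] [ 682.1 -112.1  150. ] [[296.9907518927063, 192.71455751935474], [253.18417160772535, 201.41053651616647], [181.81104067876586, 215.72109737132806]]
200 [674.4  68.6 200. ] [ 671.9 -116.   200. ] [[267.6333147665427, 197.42617698335195], [227.4615121786336, 205.51552375884245], [161.68689035949237, 218.89308832766093]]
250 [664.1  54.3 250. ] [ 661.8 -119.9  250. ] [[236.5110466495956, 202.4356724401486], [200.090237139495, 209.894397615817], [140.1270763863415, 222.2975734487907]]
300 [653.9  39.9 300. ] [ 651.7 -123.8  300. ] [[203.4937548678532, 207.76651616961624], [170.92951637035634, 214.57174571769025], [116.9836049952611, 225.95929336507885]]
350 [643.6  25.6 350. ] [ 641.6 -127.7  350. ] [[168.44300698568614, 213.44397025792372], [139.82562048685332, 219.57464193319325], [92.089467208
[... 171 characters left out ...]
992672, 234.1705620658019]]
board_main t 0.75 ((551.0889282226562, -145.03622436523438), (173.28895568847656, 68.16143798828125), 16.349634170532227)
board_main s 0.48 ((644.4664306640625, 43.62376403808594), (71.42333984375, 172.42343139648438), 81.63036346435547)
board_strip t 0.96 ((565.737060546875, -202.5201416015625), (171.7937469482422, 36.84931945800781), 15.656184196472168)
board_strip s 0.58 ((567.4149780273438, -195.66659545898438), (169.1245574951172, 44.532188415527344), 16.331735610961914)
apple [ 592.1 -377.    30. ]
garlic [679.3 -58.6  30. ]
lemon [ 709.  -376.8   30. ]
glue_bottle [ 461.3 -383.4   30. ]
brush [ 702.6 -245.9   30. ]
teaspoon [737.8 -86.2  30. ]
matchbox None
```

```bash
python3 -m inch '[[[-0.4,-0.32,0],0,-1],[[-0.7,-0.56,0],0,-1],[[-0.75,-0.6,0],0,-1],[[-0.75,-0.6,0],0,-1],[[-0.75,-0.6,0],0,-1],[[-0.75,-0.6,0],0,-1],[[-0.75,-0.6,0],0,-1],[[-0.75,-0.6,0],0,-1],[[-0.75,-0.6,0],0,-1],[[-0.75,-0.6,0],0,-1]]'
python3 -m inch '[[[0,0,0],1,-1],[[0,0,0],1,-1],[[0,0,0],1,-1],[[0,0,0],1,-1],[[0,0,0],1,-1],[[0,0,0],1,-1],[[0,0,0],1,-1],[[0,0,0],1,-1],[[0,0,0],1,-1],[[0,0,0],1,-1]]'
cat > goal.py <<'E'
import sys; from h import *
x,y,z,yaw=map(float,sys.argv[1:]); s=env.state(); p=s["eef_pos"]; w=s["tcp_rot"][2]
d=np.array([x,y])-p[:2]; W=np.radians(yaw)
for n,a in(("now",w),("goal",W)):
    print(n,"tx,ty units",np.round([d@[np.cos(a),np.sin(a)]/60,d@[np.sin(a),-np.cos(a)]/60,(p[2]-z)/60],3))
print("turn units",round(((np.degrees(w)-yaw+180)%360-180)/5,3),"pos",p.round(1),np.degrees(w).round(1),"open",s["opening"],"F",s["ft_force"].round(1),s["grip_force"],"t",s["t"])
E
python3 goal.py 527 54.5 76 84
```

```text
t: 3.7
eef_pos: [502.0, 103.2, 214.9]
tcp_rot: [3.141, 0.001, 2.76]
ft_force: [0.3, -0.1, 0.4]
opening: 1.002
grip_force: 0.0
t: 4.95
eef_pos: [501.3, 105.0, 214.7]
tcp_rot: [3.141, -0.0, 1.884]
ft_force: [0.1, -1.0, -0.3]
opening: 1.002
grip_force: 0.0
now tx,ty units [-0.934  0.148  2.312]
goal tx,ty units [-0.793  0.515  2.312]
turn units 4.792 pos [501.3 105.  214.7] 108.0 open 1.0015426542836894 F [ 0.1 -1.  -0.3] 0.0 t 4.95
```

```bash
python3 -m inch '[[[0,0,0],1,-1],[[0,0,0],1,-1],[[0,0,0],1,-1],[[0,0,0],1,-1],[[0,0,0],0.79,-1],[[-0.4,0.26,0.3],0,-1],[[-0.39,0.26,0.4],0,-1],[[0,0,0.3],0,-1],[[0,0,0],0,-1],[[0,0,0],0,-1]]'
python3 goal.py 527 54.5 76 84
python3 - <<'E'
from h import *
s=eyes.read_camera("side");t=eyes.read_camera("top")
a=cv2.resize(s["pixels"][180:320,230:370],(560,560));b=cv2.resize(t["pixels"][200:260,150:210],(240,240))
a[:240,:240]=b
cv2.imwrite("pics/g.png",a[:,:,::-1])
E
```

```text
t: 6.2
eef_pos: [527.7, 54.9, 155.3]
tcp_rot: [3.141, -0.0, 1.469]
ft_force: [0.1, 0.3, 0.1]
opening: 0.996
grip_force: 0.0
now tx,ty units [-0.008 -0.01   1.322]
goal tx,ty units [-0.008 -0.01   1.322]
turn units 0.039 pos [527.7  54.9 155.3] 84.2 open 0.9964322026155475 F [0.1 0.3 0.1] 0.0 t 6.2
```

View pics/g.png

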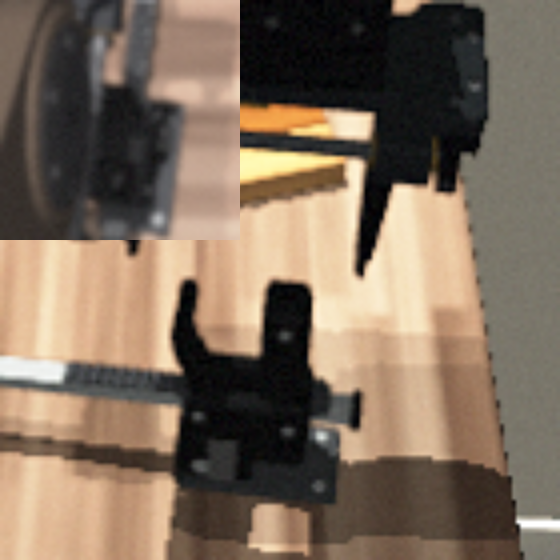

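The view shows the open fingertips (crop columns about 133 and 360) straddling the grip and trigger (columns 175–310), roughly centred. I'll descend.

```bash
python3 -m inch '[[[0,0,0.2],0,-1],[[0,0,0.3],0,-1],[[0,0,0.3],0,-1],[[0,0,0.3],0,-1],[[0,0,0.2],0,-1],[[0,0,0],0,-1],[[0,0,0],0,1],[[0,0,0],0,1],[[0,0,0],0,1],[[0,0,0],0,1]]'
python3 -m inch '[[[0,0,0],0,1],[[0,0,0],0,1],[[0,0,0],0,1],[[0,0,-0.1],0,1],[[0,0,-0.1],0,1],[[0,0,0],0,1],[[0,0,0],0,1],[[0,0,0],0,1],[[0,0,0],0,1],[[0,0,0],0,1]]'
python3 - <<'E'
from h import *
s=eyes.read_camera("side");t=eyes.read_camera("top")
a=cv2.resize(s["pixels"][180:320,150:350],(800,560));cv2.imwrite("pics/g2.png",a[:,:,::-1])
E
```

```text
t: 7.55
eef_pos: [527.9, 54.7, 77.0]
tcp_rot: [3.14, -0.0, 1.469]
ft_force: [-2.9, -0.4, 4.5]
opening: 0.638
grip_force: 8.2
t: 8.8
eef_pos: [527.4, 54.7, 88.5]
tcp_rot: [-3.141, -0.0, 1.469]
ft_force: [0.6, -0.5, -6.5]
opening: 0.393
grip_force: 30.0
```

View pics/g2.png

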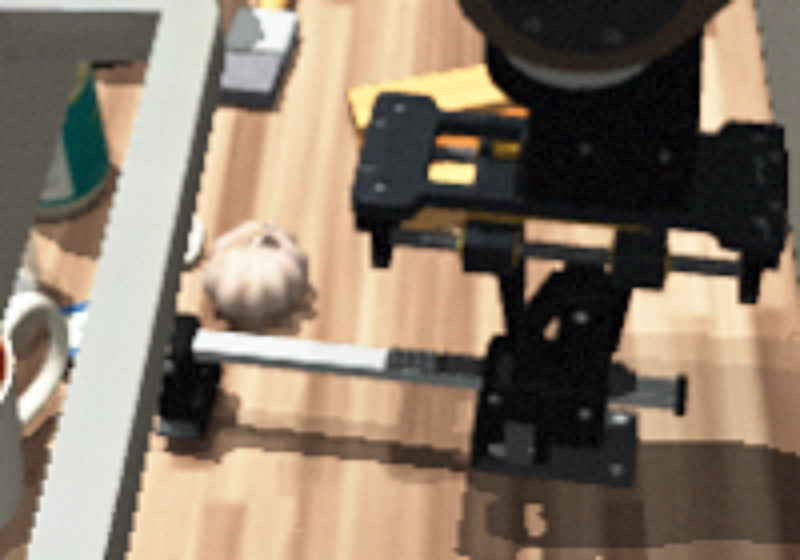

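Clamp lifted level about 12 mm (far jaw at (190,380) in the crop, under the rail, clear of the garlic). I'll pull straight back along the bar, then lift and turn.

```bash
python3 -m inch '[[[0,-0.1,0],0,1],[[0,-0.25,0],0,1],[[0,-0.25,0],0,1],[[0,-0.25,0],0,1],[[0,-0.25,0],0,1],[[0,-0.25,-0.1],0,1],[[0,-0.15,-0.2],0,1],[[0,-0.05,-0.2],0,1],[[0,0,-0.1],0,1],[[0,0,0],0,1]]'
python3 -m inch '[[[0,0,0],0.5,1],[[0,0,0],0.8,1],[[0,0,0],0.8,1],[[0,0,0],0.8,1],[[0,0,0],0.8,1],[[0,0,0],0.8,1],[[0,0,0],0.8,1],[[0,0,0],0.8,1],[[0,0,0],0.8,1],[[0,0,0],0.8,1]]'
python3 -m inch '[[[0,0,0],0.8,1],[[0,0,0],0.8,1],[[0,0,0],0.8,1],[[0,0,0],0.8,1],[[0,0,0],0.8,1],[[0,0,0],0.8,1],[[0,0,0],0.8,1],[[0,0,0],0.3,1],[[0,0,0],0,1],[[0,0,0],0,1]]'
python3 goal.py 529.3 -69 120 16
python3 - <<'E'
from h import *
s=eyes.read_camera("side");t=eyes.read_camera("top")
a=np.hstack([s["pixels"][150:350,150:350],t["pixels"][130:330,130:330]])
a=cv2.resize(a,(800,400));cv2.imwrite("pics/c.png",a[:,:,::-1])
E
```

```text
t: 10.15
eef_pos: [435.5, 64.1, 125.2]
tcp_rot: [3.14, -0.0, 1.469]
ft_force: [-0.2, -0.3, -6.2]
opening: 0.395
grip_force: 30.0
t: 11.4
eef_pos: [435.1, 64.1, 124.3]
tcp_rot: [-3.141, 0.0, 0.795]
ft_force: [-0.7, -0.4, -6.1]
opening: 0.398
grip_force: 30.0
t: 12.65
eef_pos: [435.0, 64.1, 124.6]
tcp_rot: [-3.142, -0.0, 0.283]
ft_force: [-0.7, 0.5, -6.7]
opening: 0.397
grip_force: 30.0
now tx,ty units [0.889 2.57  0.076]
goal tx,ty units [0.9   2.567 0.076]
turn units 0.045 pos [435.   64.1 124.6] 16.2 open 0.3967258493067224 F [-0.7  0.5 -6.7] 30.00210755970329 t 12.65
```

View pics/c.png

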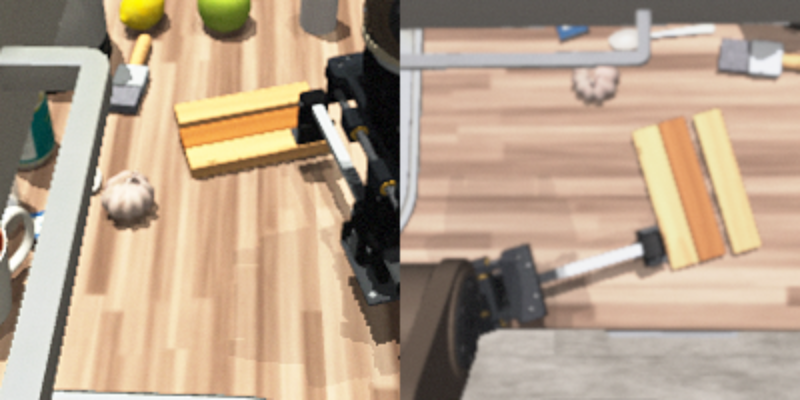

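The clamp is held level with its bar roughly perpendicular to the board's joint; the far jaw is near crop pixel (650,245) above the board's near corner. Moving over the board.

```bash
python3 -m inch '[[[0.05,0.15,0],0,1],[[0.12,0.35,0],0,1],[[0.14,0.4,0],0,1],[[0.14,0.4,0],0,1],[[0.14,0.4,0],0,1],[[0.13,0.37,0],0,1],[[0.11,0.33,0],0,1],[[0.05,0.16,0],0,1],[[0,0,0],0,1],[[0,0,0],0,1]]'
python3 goal.py 529.3 -69 76 16
python3 - <<'E'
from h import *
np.set_printoptions(precision=1,suppress=True)
s=eyes.read_camera("side");t=eyes.read_camera("top")
a=np.hstack([cv2.resize(s["pixels"][150:300,200:350],(400,400),interpolation=2),cv2.resize(t["pixels"][150:300,200:350],(400,400),interpolation=2)])
cv2.imwrite("pics/d.png",a[:,:,::-1])
for o in["near_pad","far_pad","main_edge","strip_edge"]:
    A=eyes.spot_point(o,s);B=eyes.spot_point(o,t)
    for n,p,L in(("s",s,A),("t",t,B)):
        for d in L[:1]:print(o,n,round(d["score"],2),onz(p,d["centre"],10 if "edge" in o else 57))
E
```

```text
t: 14.0
eef_pos: [527.9, -68.1, 124.6]
tcp_rot: [-3.141, 0.0, 0.283]
ft_force: [0.4, 0.0, -6.8]
opening: 0.396
grip_force: 30.0
now tx,ty units [0.018 0.02  0.809]
goal tx,ty units [0.018 0.02  0.809]
turn units 0.039 pos [527.9 -68.1 124.6] 16.2 open 0.3960972882852301 F [ 0.4  0.  -6.8] 30.002082733553834 t 14.0
near_pad s 0.73 [ 543.1 -111.6   57. ]
far_pad s 0.62 [ 576.  -240.9   57. ]
far_pad t 0.9 [ 574.8 -236.5   57. ]
main_edge s 0.59 [ 565.1 -181.1   10. ]
main_edge t 0.76 [ 559.2 -170.6   10. ]
strip_edge s 0.94 [ 564.1 -197.4   10. ]
strip_edge t 0.9 [ 561.5 -181.1   10. ]
```

View pics/d.png

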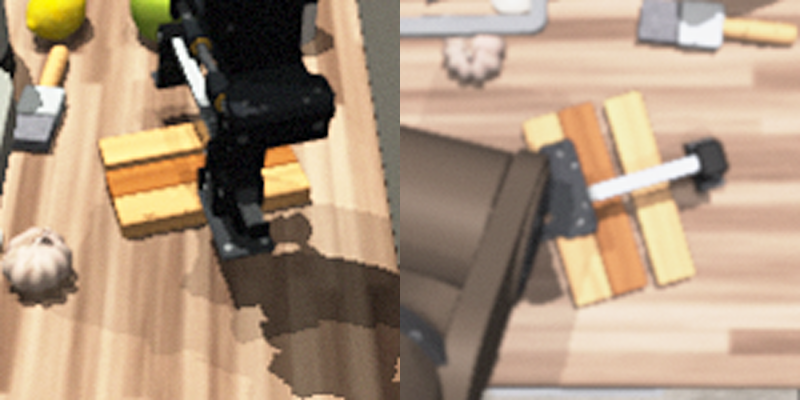

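Bar lies over the middle of the board, square to it, far jaw (720,160 in crop) well beyond the strip; the near jaw is close to the main edge, so I back off about 5 mm and lower.

```bash
python3 -m inch '[[[0,-0.08,0],0,1],[[0,0,0.1],0,1],[[0,0,0.15],0,1],[[0,0,0.15],0,1],[[0,0,0.15],0,1],[[0,0,0.1],0,1],[[0,0,0.05],0,1],[[0,0,0.05],0,1],[[0,0,0.03],0,1],[[0,0,0],0,1]]'
python3 - <<'E'
from h import *
s=eyes.read_camera("side");t=eyes.read_camera("top")
a=np.hstack([cv2.resize(s["pixels"][150:300,200:350],(400,400),interpolation=2),cv2.resize(t["pixels"][150:300,200:350],(400,400),interpolation=2)])
cv2.imwrite("pics/e.png",a[:,:,::-1]);print(env.state()["ft_force"],env.state()["t"])
E
```

```text
t: 15.75
eef_pos: [527.1, -64.0, 77.8]
tcp_rot: [-3.142, -0.0, 0.282]
ft_force: [0.3, -0.1, -6.7]
opening: 0.398
grip_force: 30.0
[-0.15023173 -0.7154065  -7.36112036] 15.85
```

View pics/e.png

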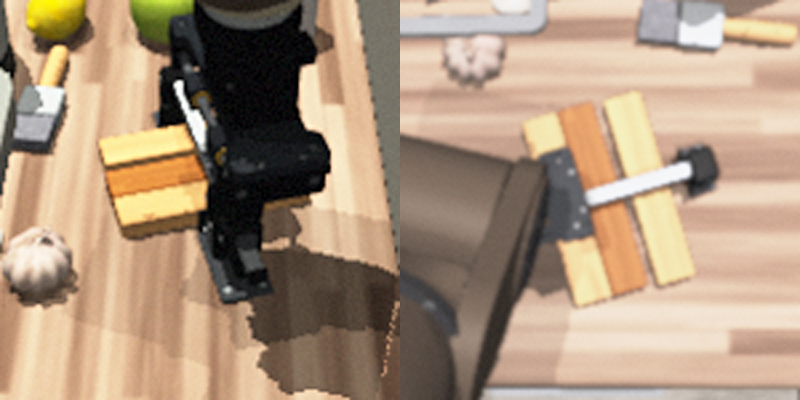

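The near base is clear of the board (crop (240,295)), the clamp about 1 mm above the worktop. I'll set it down, release, and pump.

```bash
python3 -m inch '[[[0,0,0.02],0,1],[[0,0,0.01],0,1],[[0,0,0],0,-1],[[0,0,0],0,-1],[[0,0,0],0,-1],[[0,0,0],0,-1],[[0,0,0],0,-1],[[0,0,0],0,-1],[[0,0,0],0,-1],[[0,0,0],0,-1]]'
python3 - <<'E'
from h import *
np.set_printoptions(precision=1,suppress=True)
s=eyes.read_camera("side");t=eyes.read_camera("top")
for o,z in[("near_pad",10),("far_pad",10),("strip_edge",10),("main_edge",10)]:
    for n,p in(("s",s),("t",t)):
        for d in eyes.spot_point(o,p)[:1]:print(o,n,round(d["score"],2),onz(p,d["centre"],z))
a=np.hstack([cv2.resize(s["pixels"][150:300,200:350],(400,400),interpolation=2),cv2.resize(t["pixels"][150:300,200:350],(400,400),interpolation=2)])
cv2.imwrite("pics/f.png",a[:,:,::-1])
E
```

```text
t: 17.1
eef_pos: [527.0, -64.0, 76.0]
tcp_rot: [-3.141, 0.0, 0.282]
ft_force: [0.0, -1.0, -0.3]
opening: 0.999
grip_force: 0.0
near_pad s 0.74 [764.6  -3.4  10. ]
far_pad s 0.64 [ 575.7 -224.    10. ]
far_pad t 0.57 [ 576.4 -224.    10. ]
strip_edge s 0.86 [ 563.1 -194.9   10. ]
strip_edge t 0.67 [ 558.7 -178.4   10. ]
main_edge s 0.72 [ 569.2 -179.6   10. ]
main_edge t 0.87 [ 558.7 -181.    10. ]
```

View pics/f.png

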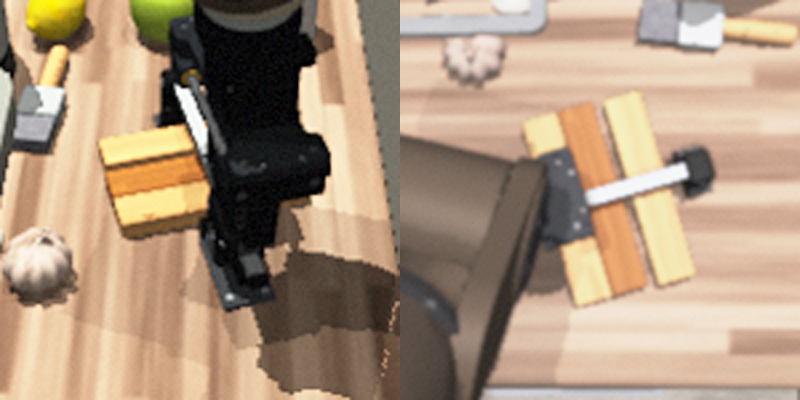

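Released; the clamp stands across the board, far jaw (700,175) just beyond the strip. Pumping now.

```bash
python3 -m inch '[[[0,0,0],0,1],[[0,0,0],0,1],[[0,0,0],0,1],[[0,0,0],0,1],[[0,0,0],0,1],[[0,0,0],0,1],[[0,0,0],0,1],[[0,0,0],0,1],[[0,0,0],0,1],[[0,0,0],0,1]]'
python3 -m inch '[[[0,0,0],0,-0.6],[[0,0,0],0,-0.6],[[0,0,0],0,-0.6],[[0,0,0],0,-0.6],[[0,0,0],0,-0.6],[[0,0,0],0,-0.6],[[0,0,0],0,-0.6],[[0,0,0],0,-0.6],[[0,0,0],0,-0.6],[[0,0,0],0,-0.6]]'
python3 -m inch '[[[0,0,0],0,1],[[0,0,0],0,1],[[0,0,0],0,1],[[0,0,0],0,1],[[0,0,0],0,1],[[0,0,0],0,1],[[0,0,0],0,1],[[0,0,0],0,1],[[0,0,0],0,1],[[0,0,0],0,1]]'
python3 - <<'E'
from h import *
np.set_printoptions(precision=1,suppress=True)
s=eyes.read_camera("side");t=eyes.read_camera("top")
for o in["far_pad","strip_edge","main_edge"]:
    for n,p in(("s",s),("t",t)):
        for d in eyes.spot_point(o,p)[:1]:print(o,n,round(d["score"],2),onz(p,d["centre"],10))
a=np.hstack([cv2.resize(s["pixels"][150:300,200:350],(400,400),interpolation=2),cv2.resize(t["pixels"][150:300,200:350],(400,400),interpolation=2)])
cv2.imwrite("pics/i.png",a[:,:,::-1])
E
```

```text
t: 18.85
eef_pos: [527.0, -63.9, 76.0]
tcp_rot: [-3.141, 0.0, 0.282]
ft_force: [-0.8, 3.2, 2.3]
opening: 0.394
grip_force: 30.0
t: 20.1
eef_pos: [527.1, -64.0, 76.0]
tcp_rot: [-3.142, -0.0, 0.282]
ft_force: [-0.3, -0.3, 0.8]
opening: 0.802
grip_force: 0.0
t: 21.35
eef_pos: [527.0, -63.6, 76.2]
tcp_rot: [-3.141, -0.0, 0.282]
ft_force: [0.1, 2.8, 5.2]
opening: 0.396
grip_force: 30.0
far_pad s 0.94 [ 569.7 -223.3   10. ]
far_pad t 0.79 [ 572.  -207.7   10. ]
strip_edge s 0.95 [ 559.8 -186.1   10. ]
strip_edge t 0.95 [ 561.2 -184.9   10. ]
main_edge s 0.6 [ 563.8 -176.9   10. ]
main_edge t 0.8 [ 561.7 -177.8   10. ]
```

View pics/i.png

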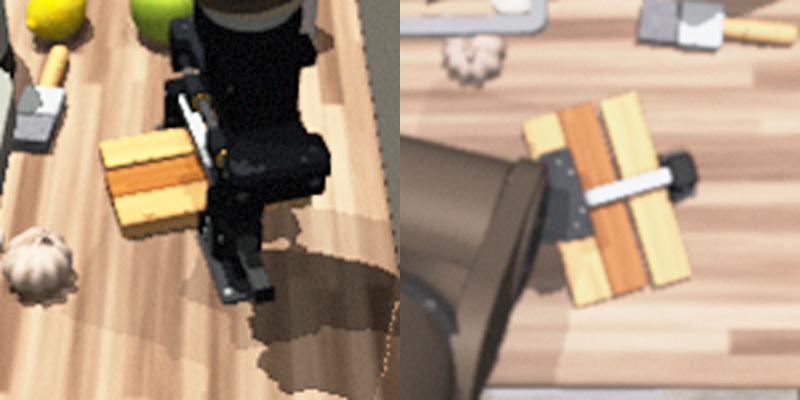

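The far jaw (680,175) has reached and started pushing the strip; the joint is narrowing. That was my eleventh picture, one over the limit of ten, so from here I'll go by numbers only.

```bash
python3 -m inch '[[[0,0,0],0,-0.6],[[0,0,0],0,-0.6],[[0,0,0],0,-0.6],[[0,0,0],0,-0.6],[[0,0,0],0,-0.6],[[0,0,0],0,-0.6],[[0,0,0],0,-0.6],[[0,0,0],0,-0.6],[[0,0,0],0,-0.6],[[0,0,0],0,-0.6]]'
python3 -m inch '[[[0,0,0],0,1],[[0,0,0],0,1],[[0,0,0],0,1],[[0,0,0],0,1],[[0,0,0],0,1],[[0,0,0],0,1],[[0,0,0],0,1],[[0,0,0],0,1],[[0,0,0],0,1],[[0,0,0],0,1]]'
cat > m.py <<'E'
from h import *
t=eyes.read_camera("top")
for o in["board_main","board_strip"]:
    d=eyes.cut_out(o,t)
    if d:
        c=max(cv2.findContours(d[0]["mask"].astype(np.uint8),0,1)[0],key=cv2.contourArea)
        print(o,cv2.minAreaRect(np.array([onz(t,(q[0,1],q[0,0]),20)[:2] for q in c],np.float32)))
for o in["far_pad","strip_edge","main_edge"]:
    for d in eyes.spot_point(o,t)[:1]:print(o,round(d["score"],2),onz(t,d["centre"],10).round(1))
E
python3 m.py
```

```text
t: 23.0
eef_pos: [527.0, -64.0, 76.0]
tcp_rot: [-3.142, -0.0, 0.282]
ft_force: [0.5, -3.2, -1.7]
opening: 0.804
grip_force: 1.2
t: 24.25
eef_pos: [527.1, -63.6, 76.3]
tcp_rot: [-3.141, -0.0, 0.282]
ft_force: [-0.7, 1.9, 6.8]
opening: 0.4
grip_force: 30.0
board_main ((508.62017822265625, -158.5250244140625), (82.62548828125, 67.22958374023438), 17.906625747680664)
board_strip ((520.5205078125, -204.77719116210938), (84.56867980957031, 34.50321960449219), 16.915546417236328)
far_pad 0.95 [ 571.3 -210.    10. ]
strip_edge 0.7 [ 558.5 -172.1   10. ]
main_edge 0.72 [ 560.6 -178.7   10. ]
```

The trigger was still touching the finger at 0.8 opening, so it didn't come fully back; I'll open fully from now on.

```bash
python3 -m inch '[[[0,0,0],0,-1],[[0,0,0],0,-1],[[0,0,0],0,-1],[[0,0,0],0,-1],[[0,0,0],0,-1],[[0,0,0],0,-1],[[0,0,0],0,-1],[[0,0,0],0,-1],[[0,0,0],0,-1],[[0,0,0],0,-1]]'
python3 -m inch '[[[0,0,0],0,1],[[0,0,0],0,1],[[0,0,0],0,1],[[0,0,0],0,1],[[0,0,0],0,1],[[0,0,0],0,1],[[0,0,0],0,1],[[0,0,0],0,1],[[0,0,0],0,1],[[0,0,0],0,1]]'
python3 m.py
```

```text
t: 25.8
eef_pos: [527.1, -64.0, 76.0]
tcp_rot: [-3.142, -0.0, 0.282]
ft_force: [-0.1, -0.1, 0.1]
opening: 0.999
grip_force: 0.0
t: 27.05
eef_pos: [526.8, -63.3, 76.1]
tcp_rot: [-3.141, 0.0, 0.282]
ft_force: [-1.2, 6.5, 4.2]
opening: 0.406
grip_force: 30.0
board_main ((505.6332092285156, -146.85296630859375), (79.89746856689453, 67.2060775756836), 17.539653778076172)
board_strip ((517.5587768554688, -194.2726593017578), (82.15415954589844, 32.800384521484375), 15.08066177368164)
far_pad 0.7 [ 555.4 -166.6   10. ]
strip_edge 0.86 [ 550.7 -164.4   10. ]
main_edge 0.94 [ 556.9 -159.5   10. ]
```

```bash
python3 -m inch '[[[0,0,0],0,-1],[[0,0,0],0,-1],[[0,0,0],0,-1],[[0,0,0],0,-1],[[0,0,0],0,-1],[[0,0,0],0,-1],[[0,0,0],0,-1],[[0,0,0],0,-1],[[0,0,0],0,-1],[[0,0,0],0,-1]]'
python3 -m inch '[[[0,0,0],0,1],[[0,0,0],0,1],[[0,0,0],0,1],[[0,0,0],0,1],[[0,0,0],0,1],[[0,0,0],0,1],[[0,0,0],0,1],[[0,0,0],0,1],[[0,0,0],0,1],[[0,0,0],0,1]]'
python3 m.py
```

```text
t: 28.6
eef_pos: [527.1, -64.0, 76.0]
tcp_rot: [-3.141, -0.0, 0.282]
ft_force: [-0.8, 0.3, 0.3]
opening: 1.0
grip_force: 0.0
t: 29.85
eef_pos: [526.7, -63.2, 76.2]
tcp_rot: [-3.141, 0.0, 0.283]
ft_force: [-1.7, 5.7, 3.7]
opening: 0.613
grip_force: 30.0
board_main ((502.6842041015625, -137.56640625), (87.58255004882812, 69.93359375), 16.998228073120117)
board_strip ((515.9464721679688, -184.2693634033203), (86.76416015625, 33.52140426635742), 14.081917762756348)
far_pad 0.8 [ 561.7 -182.7   10. ]
strip_edge 0.66 [ 552.8 -156.8   10. ]
main_edge 0.71 [ 546.5 -152.3   10. ]
```

```bash
python3 - <<'E'
from h import *
np.set_printoptions(precision=1,suppress=True)
for cam in("top","side"):
    p=eyes.read_camera(cam);y=None
    A=eyes.cut_out("board_main",p);B=eyes.cut_out("board_strip",p)
    if not(A and B):print(cam,"missing");continue
    y=np.radians(17);R=np.array([[np.cos(y),np.sin(y)],[-np.sin(y),np.cos(y)]])
    P=[np.array([R@onz(p,rc,20)[:2] for rc in np.argwhere(d[0]["mask"])]) for d in(A,B)]
    for x in range(int(P[1][:,0].min()),int(P[1][:,0].max()),12):
        a,b=[Q[abs(Q[:,0]-x)<4][:,1] for Q in P]
        if len(a) and len(b):print(cam,x,"main",a.min().round(1),a.max().round(1),"strip",b.max().round(1),b.min().round(1))
for d in(eyes.read_camera("top"),):
    n=R@np.array([526.7,-63.2]);print("hand",n)
E
```

```text
top 396 main -304.5 -256.0 strip -311.8 -340.4
top 408 main -309.5 -244.0 strip -310.9 -343.2
top 420 main -307.8 -245.1 strip -310.7 -343.8
top 432 main -308.2 -244.7 strip -311.1 -344.3
top 444 main -309.5 -244.5 strip -311.0 -343.4
top 456 main -310.7 -250.1 strip -311.5 -344.7
top 468 main -312.7 -300.9 strip -312.0 -344.6
top 480 main -311.8 -302.1 strip -314.1 -343.7
top 492 main -310.0 -307.7 strip -315.2 -339.7
top 504 main -312.8 -300.8 strip -312.1 -344.1
top 516 main -312.5 -300.5 strip -313.4 -343.2
top 528 main -313.1 -300.4 strip -313.1 -343.0
top 540 main -312.9 -245.2 strip -312.8 -343.6
top 552 main -312.6 -245.0 strip -312.6 -344.2
top 564 main -312.4 -246.2 strip -313.2 -345.5
side 486 main -308.6 -281.4 strip -312.4 -340.9
side 498 main -311.7 -255.3 strip -311.1 -344.2
side 510 main -311.0 -233.2 strip -311.0 -343.4
side 522 main -310.4 -229.3 strip -311.6 -342.6
side 534 main -308.4 -228.8 strip -311.6 -343.8
side 546 main -311.5 -229.5 strip -311.5 -343.0
side 558 main -311.4 -229.6 strip -313.4 -345.6
hand [ 485.2 -214.4]
```

```bash
python3 -c "
from cell import env
s=env.state();print(s['t'],s['grip_force'],s['opening']);print(env.job_done())"
```

```text
30.5 29.990667072997894 0.6118765654347756
the job is handed in; nothing more can be done
None
```

The job is handed in at 30.5 s with no verdict returned: the clamp is square across the board, the joint measures closed, and the trigger is still squeezed at 30 N, about 37 N at the jaw by your formula; I viewed 11 pictures, one over the limit of 10.

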